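# Close the process vessels with their metal lids

### The job

The three open steel vessels must be covered before dust gets in. Put the silver metal lid that fits on each one, starting with the wide vessel, then the medium one, then the narrow one; set every lid down gently (do not drop it) so that it sits level with its flange flat on the rim, and let go. Leave the yellow plastic dust covers, the bottle and the wrench where they are.

Things in the scene. Friction and masses are not known exactly. Their poses are not given: they have to be found in the camera images.
- vessel_wide: The wide open steel vessel, upright, fixed. Round: jacket 120 mm across with two small hose ports, neck 96 mm across, mouth 80 mm across, 36 mm deep, dark floor. Flat rim 8 mm wide, 90 mm above the origin. Origin: centre of its underside, on the table; z up. Takes the large metal lid, whose origin, once seated, is 14 mm below the rim (76 mm above this origin).
- vessel_medium: The medium open steel vessel, upright, fixed. Round: jacket 102 mm across with two small hose ports, neck 78 mm across, mouth 62 mm across, 36 mm deep, dark floor. Flat rim 8 mm wide, 100 mm above the origin. Origin: centre of its underside, on the table; z up. Takes the middle metal lid, whose origin, once seated, is 14 mm below the rim (86 mm above this origin).
- vessel_narrow: The narrow open steel vessel, upright, fixed. Round: jacket 84 mm across with two small hose ports, neck 60 mm across, mouth 44 mm across, 36 mm deep, dark floor. Flat rim 8 mm wide, 110 mm above the origin. Origin: centre of its underside, on the table; z up. Takes the small metal lid, whose origin, once seated, is 14 mm below the rim (96 mm above this origin).
- lid_large: The large bare-metal (silver) vessel lid, knob with a black top, loose, 150 to 290 g. On one upright axis: tapered plug 62 mm (bottom) to 76 mm (top) across, 0-14 mm above the origin; flange 94 mm across, 14-20 mm; round knob 22 mm across, 20-56 mm. Stands on its plug on the table. Origin: centre of the underside; z up.
- lid_middle: The middle bare-metal (silver) vessel lid, knob with a black top, loose, 100 to 200 g. On one upright axis: tapered plug 44 mm (bottom) to 58 mm (top) across, 0-14 mm above the origin; flange 76 mm across, 14-20 mm; round knob 22 mm across, 20-56 mm. Stands on its plug on the table. Origin: centre of the underside; z up.
- lid_small: The small bare-metal (silver) vessel lid, knob with a black top, loose, 70 to 130 g. On one upright axis: tapered plug 30 mm (bottom) to 40 mm (top) across, 0-14 mm above the origin; flange 58 mm across, 14-20 mm; round knob 22 mm across, 20-56 mm. Stands on its plug on the table. Origin: centre of the underside; z up.
- cover_a: Large yellow plastic dust cover, all yellow, loose; not to be moved. On one upright axis: tapered plug 62 mm (bottom) to 76 mm (top) across, 0-14 mm above the origin; flange 94 mm across, 14-20 mm; round knob 22 mm across, 20-56 mm. Stands on its plug on the table. Origin: centre of the underside; z up.
- cover_b: Small yellow plastic dust cover, all yellow, loose; not to be moved. On one upright axis: tapered plug 30 mm (bottom) to 40 mm (top) across, 0-14 mm above the origin; flange 58 mm across, 14-20 mm; round knob 22 mm across, 20-56 mm. Stands on its plug on the table. Origin: centre of the underside; z up.
- bottle: Bystander: amber glass bottle, 60 mm across, 130 mm tall, standing upright, loose. Origin: centre of its underside; z up.
- wrench: Bystander: steel wrench, 160 mm long, lying flat on the table, loose. Long axis is its x; origin on its underside near the middle.

How it is judged (in metres and radians):
On the way, in this order (a step that is already met when the one before it is completed fails the run):
1. the large metal lid sits in the wide vessel and is released (horizontal distance between lid_large and vessel_wide below 0.008 m and z of lid_large in the frame of vessel_wide between 0.07 and 0.08 m and angle between lid_large's own z axis and vertical below 0.08 rad and contact force between lid_large and the fingers below 0.1 N and linear speed of lid_large below 0.02 m/s), for 0.2 s.
2. the middle metal lid sits in the medium vessel and is released (horizontal distance between lid_middle and vessel_medium below 0.008 m and z of lid_middle in the frame of vessel_medium between 0.08 and 0.09 m and angle between lid_middle's own z axis and vertical below 0.08 rad and contact force between lid_middle and the fingers below 0.1 N and linear speed of lid_middle below 0.02 m/s), for 0.2 s.
3. the small metal lid sits in the narrow vessel and is released (horizontal distance between lid_small and vessel_narrow below 0.008 m and z of lid_small in the frame of vessel_narrow between 0.09 and 0.1 m and angle between lid_small's own z axis and vertical below 0.08 rad and contact force between lid_small and the fingers below 0.1 N and linear speed of lid_small below 0.02 m/s), for 0.2 s.
At the end, for the whole second after the job is handed in: Each metal lid sits in its vessel: centred within 8 mm, height within +4/-6 mm of flange-on-rim, level within 0.08 rad, released, at rest (under 20 mm/s). The yellow covers, bottle and wrench are at rest within 30 mm of their start and tilted less than 0.15 rad (all of step 1 and all of step 2 and all of step 3 and distance of each of cover_a, cover_b, bottle, wrench from where it was at the start of the episode below 0.03 m and linear speed of each of cover_a, cover_b, bottle, wrench below 0.02 m/s and angle between each of cover_a, cover_b, bottle, wrench's own z axis and vertical below 0.15 rad); the robot touches nothing.
It fails at once if a yellow cover, the bottle or the wrench is moved by more than 30 mm or tipped over (more than 0.5 rad) (distance of any of cover_a, cover_b, bottle, wrench from where it was at the start of the episode above 0.03 m or angle between any of cover_a, cover_b, bottle, wrench's own z axis and vertical above 0.5 rad).
It fails at once if a metal lid is dropped (falls free at more than 0.6 m/s, about 20 mm) ((linear speed of lid_large above 0.6 m/s and contact force between lid_large and the fingers below 0.1 N) or (linear speed of lid_middle above 0.6 m/s and contact force between lid_middle and the fingers below 0.1 N) or (linear speed of lid_small above 0.6 m/s and contact force between lid_small and the fingers below 0.1 N)).
It also fails if it takes over 80 s, if anything falls off the work surface, if the arm or the gripper's body presses on something with over 40 N, if the wrist force passes 120 N, or if a joint passes its speed limit or range.

### The arm

A 6-joint arm with a two-finger parallel gripper is mounted at the origin on the work surface. World frame = base frame: x ahead of the robot, y to its left, z up, the work surface at z = 0. Lengths are in mm, angles in rad, forces in N, time in s.
With the tool pointing down it reaches from about 350 to 775 mm from the base axis. Payload 7.3 kg.
Tool frame: the origin (TCP) lies between the finger pads; the fingertips stand 8 mm ahead of it and the grasp point (between the pads) lies 11 mm behind it; y points along the fingers, z is the direction in which the jaws open and shut, and the axes are right-handed (so a half turn about y gives the same grasp; the last joint's range is limited). The gripper opens to 92 mm and grips with 3 to 60 N. Pads are 19 mm wide; open, the fingers measure 130 mm over their backs; the gripper's body (75 mm by 190 mm) begins 47 mm behind the grasp point.
Start: joints at [1.106, 0.342, 1.524, -0, 1.275, -0.146], TCP at [164.535, 498.57, 234.741] pointing down, gripper open.
Joint ranges: [-2.53, 2.53], [-0.77, 2.02], [0.04, 2.7], [-1, 4.14], [0.28, 2.66], [-3.11, 3.11]. Speed limits (rad/s): [2.57, 2.57, 3.14, 3.14, 3.14, 3.14].

### API

Orientations are given as [roll, pitch, yaw] about the fixed x, y, z axes, in that order (R = Rz(yaw) Ry(pitch) Rx(roll)).
In Python, from plant import bot, vision, job gives the robot as it stands. The module is installed in compiled form; this text tells all that it offers.
- The arm moves only by the tool arm_command, never from a script. Its argument "deltas" is a list of rows, each a list of 4 numbers: the shift along the tool's x, y, z in m, then the turn about the tool's y in degrees. In form: [[x, y, z, twist], ...]. A call has 1 to 5 rows; each row shifts and turns the commanded pose from where the row before left it, along the tool's axes as they then stand; what a row does not reach is not made up. A row lasts 1/10 s, in which the tool goes at most 50 mm and 8.59 degrees, less where a joint would pass 70% of its speed; a pose out of reach is approached as far as the arm can. A call is refused whole if a number of a shift passes 0.05 or a number of a turn 8.59, either way. A call with a gripper value outside its range is refused whole. "claw" is the closure in counts, from 0 (fully open) to 255 (shut), set as the call begins (left out, the last holds). The fingers move at their own pace and stop on an object; the grip force is fixed at half the most. Time passes only in rows, so rows that do not move let the fingers close. It gives the time, the measured TCP pose, the force and the opening at its end, in the units of the state.
- bot.get_obs(): the state, without advancing time (a new reading comes with each control period).
- vision.capture(name): name is "scene" or "top"; returns a dict with "img" (400x640x3 uint8, red, green, blue), "camera_matrix" (3x3 intrinsics, pixels), "dist_coeffs" ([k1, k2, p1, p2, k3] as OpenCV has them; the pictures are not rectified), "world_to_cam" (4x4, takes a point from world to camera coordinates). Camera axes: x right, y down, z forward; pixel columns grow to the right and rows downward; lengths in mm; the calibration is good to about 2 mm. A picture is of the moment at which its call begins. There is no depth.
- job.close_job(): hands the job in, once; it reports no verdict.
Trained networks look in a picture, given as the dict that the camera call returned (one of the last four; its "shot" number tells which), for a name from the list of things; names that differ only in an ending like _2 or _b are one class to them, and where a whole thing is asked for, a point or a joint stands for the part that bears it (a point fixed in the world has none). Each returns a list of dicts, best first, with "confidence" (0 to 1); they miss things now and then, are a little off and sometimes report something else, mostly with a low value. They report only what shows in the picture. A call takes as long as a camera call.
- vision.find_in(picture, name): "xyz" ([x, y, z] in mm, in the coordinates of the camera as it stood for that picture, good to about 4 mm: the middle of the surface that is visible of it).
- vision.regions_of(picture, name): "mask" (400x640 bool, what is visible of it).
The state is a dict: "time": time; "joint_positions": joint angles; "dq": joint speeds; "tau": joint torques, N m; "tool_pos": TCP position; "tcp_rot": TCP orientation; "contact_force": force on the tool from outside, world axes, zero at the start; "moment": the same for the moment, N m; "grip_width": finger opening in mm.
Only numpy, scipy, OpenCV 4.12 (cv2) and the standard library are available. Lean on these libraries where they do the work, as an engineer would, in place of code of your own. Each camera call takes 0.05 s, during which the arm holds its last target. There are 200 camera calls.

## Working session

There is one attempt and no reset: what is moved stays moved. The work goes in short steps, Python scripts to look and compute and a tool call to move; the robot and the scene stay as the last step left them, time stands still between calls to the robot, and variables do not carry over. Pictures are saved under pics/ and viewed, about 12 in all and at most 16, crops included, and the job is handed in when it is done.

Besides the shell and the picture viewer there is one more tool, called after "Call:" by a JSON object that holds its "method" and its "body". arm_command: Moves the arm, as the interface text tells. Its arguments: {"type":"object","properties":{"deltas":{"type":"array","items":{"type":"array","items":{"type":"number"}}},"claw":{"type":"number"}},"required":["deltas"]}

```bash
mkdir -p pics; cat > h.py <<'E'
import numpy as np, cv2
from plant import bot, vision, job
np.set_printoptions(precision=1,suppress=True)
def cap(n,save=None):
    p=vision.capture(n)
    if save: cv2.imwrite(f'pics/{save}.png',p['img'][:,:,::-1])
    return p
def w(p,xyz):
    return (np.linalg.inv(p['world_to_cam'])@np.r_[xyz,1])[:3]
def ray(p,uv,z):
    u=cv2.undistortPoints(np.array([[uv]],float),np.array(p['camera_matrix']),np.array(p['dist_coeffs']))[0,0]
    T=np.linalg.inv(p['world_to_cam']);d=T[:3,:3]@np.r_[u,1];o=T[:3,3]
    return o+d*(z-o[2])/d[2]
def proj(p,X):
    T=np.array(p['world_to_cam']);r=cv2.Rodrigues(T[:3,:3])[0]
    return cv2.projectPoints(np.array(X,float).reshape(-1,1,3),r,T[:3,3],np.array(p['camera_matrix']),np.array(p['dist_coeffs']))[0][:,0]
E
python3 - <<'E'
from h import *
o=bot.get_obs();print(o)
names="vessel_wide vessel_medium vessel_narrow lid_large lid_middle lid_small cover_a cover_b bottle wrench".split()
for n in("scene","top"):
    p=cap(n,n+'0');print(n,'cam at',np.linalg.inv(p['world_to_cam'])[:3,3])
    for k in names:
        for r in vision.find_in(p,k)[:3]:
            x=w(p,r['xyz']);print(k,round(r['confidence'],2),x,proj(p,x)[0])
E
```

```text
{'time': 0.0, 'joint_positions': array([ 1.1,  0.3,  1.5,  0. ,  1.3, -0.1]), 'dq': array([ 0.,  0.,  0., -0.,  0., -0.]), 'tau': array([ -0. , -43.1, -24.4,   0.1,   0.1,  -0. ]), 'tool_pos': array([164.4, 498.2, 234. ]), 'tcp_rot': array([-1.6,  0. , -0.3]), 'contact_force': array([ 1. , -0.3, -0.1]), 'moment': array([-0.,  0.,  0.]), 'grip_width': 91.9773223614994}
scene cam at [1021.7  381.1  873.9]
vessel_wide 0.6 [632.1 270.6  53.3] [386.1 284.8]
vessel_medium 0.57 [636.3  -4.4  66.8] [299.6 222.1]
vessel_narrow 0.68 [ 659.9 -205.5   68.4] [241.2 189.2]
lid_large 0.79 [437.6  -8.7  20.1] [343.  188.1]
lid_middle 0.74 [ 470.9 -260.9   20.2] [275.  155.4]
lid_small 0.75 [482.6 276.3  21.3] [417.1 251. ]
lid_small 0.33 [562.7 428.5  86.5] [462.  297.3]
cover_a 0.94 [481.6 159.   18.6] [380.9 227.7]
cover_a 0.72 [ 443.6 -133.3   22.4] [310.4 168.9]
cover_b 0.94 [481.6 159.   18.6] [380.9 227.7]
cover_b 0.72 [ 443.6 -133.3   22.4] [310.4 168.9]
bottle 0.83 [566.  427.9  85. ] [460.9 298.4]
wrench 0.69 [ 584.9 -442.     6.5] [212.7 152.2]
wrench 0.59 [ 471.5 -260.8   20. ] [274.9 155.5]
top cam at [ 365.   -12.2 1229.5]
vessel_wide 0.65 [608.2 256.1  53.7] [215.8 170.7]
vessel_medium 0.73 [616.2 -17.5  67.5] [322.8 167.5]
vessel_narrow 0.64 [ 635.1 -220.7   71.8] [403.6 160.7]
lid_large 0.57 [432.9 -17.4  17.4] [321.9 241.6]
lid_middle 0.6 [ 466.9 -277.9   20. ] [423.2 229.4]
lid_small 0.63 [467.3 265.5  17.5] [212.8 226.9]
cover_a 0.88 [ 433.5 -144.8   24.4] [371.9 241.8]
cover_a 0.58 [473.1 155.7  24.4] [254.7 224.9]
cover_b 0.88 [ 433.5 -144.8   24.4] [371.9 241.8]
cover_b 0.58 [473.1 155.7  24.4] [254.7 224.9]
bottle 0.57 [539.  409.2  91.1] [150.  194.5]
wrench 0.73 [ 571.8 -447.4    5. ] [484.7 190.8]
```

View pics/top0.png

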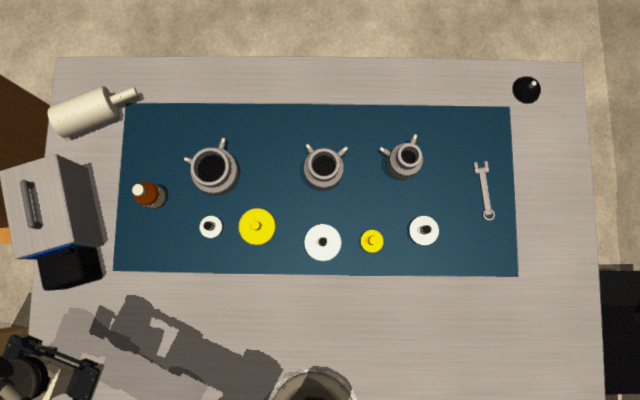

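View pics/scene0.png

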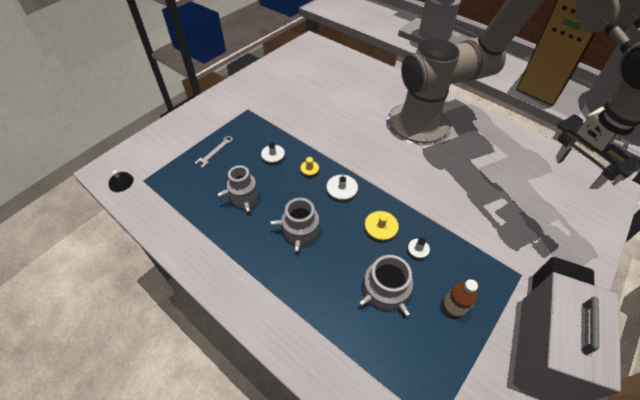

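The top view shows the vessels at about (214,168), (323,167) and (405,158). The silver lids are at (322,242) large, (424,230) middle and (210,227) small, and the yellow covers are at (257,226) and (372,241). The networks agree with this to about 2 cm. Next I'll refine the positions by fitting the rim and flange circles in both views.

```bash
cat >> h.py <<'E'
from scipy.ndimage import map_coordinates
def circ(c,r,z):
    t=np.linspace(0,2*np.pi,120,endpoint=False);return np.c_[c[0]+r*np.cos(t),c[1]+r*np.sin(t),np.full(120,z)]
def gradmag(p,sig=1.0):
    g=cv2.GaussianBlur(p['img'].astype(np.float32),(0,0),sig)
    gx=cv2.Sobel(g,cv2.CV_32F,1,0);gy=cv2.Sobel(g,cv2.CV_32F,0,1)
    return np.sqrt((gx**2+gy**2).sum(2))
def fit(p,c0,circles,span=26):
    "circles: list of (radius,z); grid search of summed edge strength"
    G=gradmag(p);best=(-1,)
    for step,sp in((2,span),(0.5,3)):
        for dx in np.arange(-sp,sp+.1,step):
            for dy in np.arange(-sp,sp+.1,step):
                c=(c0[0]+dx,c0[1]+dy);s=0
                for r,z in circles:
                    q=proj(p,circ(c,r,z));s+=np.sqrt(map_coordinates(G,[q[:,1],q[:,0]],order=1)).mean()
                if s>best[0]: best=(s,c)
        c0=best[1]
    return np.array(best[1]),best[0]
V={'wide':((618,262),[(40,90),(48,90)]),'medium':((625,-12),[(31,100),(39,100)]),'narrow':((646,-214),[(22,110),(30,110)]),
 'L':((435,-13),[(47,20),(11,56)]),'M':((469,-270),[(38,20),(11,56)]),'S':((474,271),[(29,20),(11,56)])}
E
python3 - <<'E'
from h import *
ims=[]
for n in("scene","top"):
    p=cap(n);im=cv2.resize(p['img'][:,:,::-1],None,fx=3,fy=3,interpolation=cv2.INTER_CUBIC)
    for k,(c0,cs) in V.items():
        c,s=fit(p,c0,cs);print(n,k,c,round(float(s),1))
        for r,z in cs: cv2.polylines(im,[np.int32(proj(p,circ(c,r,z))*3+1)],True,(0,0,255),1)
    ims.append(im)
a=ims[0][420:960,570:1320];b=ims[1][360:810,540:1340]
cv2.imwrite('pics/s1.png',a);cv2.imwrite('pics/t1.png',b)
E
```

```text
scene wide [614.5 267. ] 42.5
scene medium [622. -17.] 39.0
scene narrow [ 644. -226.] 37.9
scene L [435.5 -15.5] 48.0
scene M [ 469.5 -273.5] 44.3
scene S [472. 274.] 43.9
top wide [612.5 265.5] 40.1
top medium [620.5 -19. ] 38.2
top narrow [ 642. -229.] 40.4
top L [431.5 -18.5] 51.9
top M [ 465.  -278.5] 50.8
top S [468. 271.] 50.7
```

View pics/s1.png

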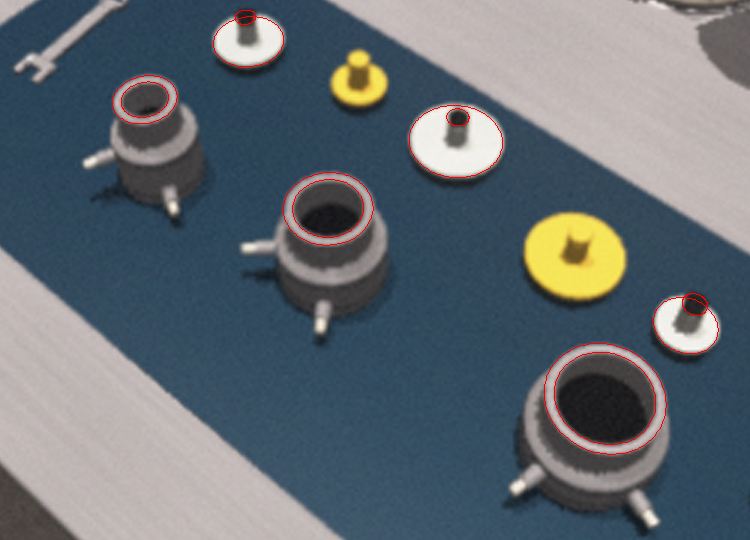

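View pics/t1.png

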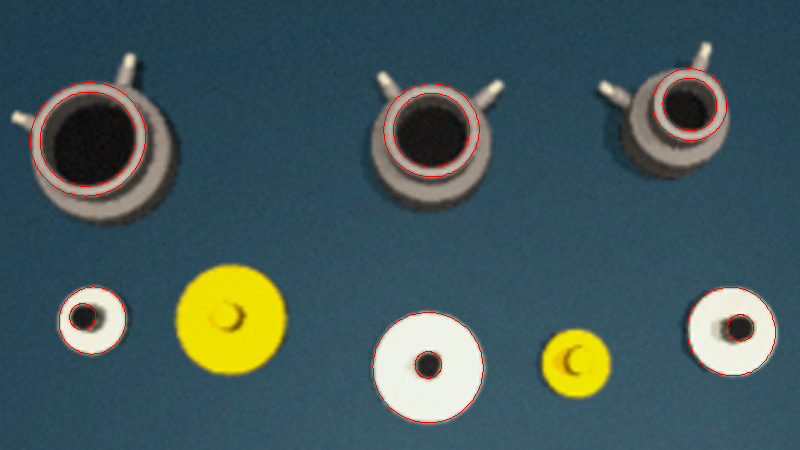

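The red circles sit on all the rims, flanges and knob tops. The two cameras differ by up to about 4 mm, so I'll use the mean: L (433.5,-17), M (467,-276), S (470,272.5), wide (613.5,266), medium (621,-18), narrow (643,-227.5). Now I'll work out the first move.

```bash
cat >> h.py <<'E'
from scipy.spatial.transform import Rotation as Ro
def go(x,y,z,yaw=0.0):
    o=bot.get_obs();R=Ro.from_euler('xyz',o['tcp_rot']);d=np.array([x,y,z])-o['tool_pos']
    t=R.inv().apply(d)/1000
    print('t',round(o['time'],2),'pos',o['tool_pos'],'rot',np.round(o['tcp_rot'],3),'grip',round(o['grip_width'],1),'F',o['contact_force'])
    print('tool delta m',np.round(t,4),'dist',round(float(np.linalg.norm(d)),1),'twist deg',round(-np.degrees(yaw-o['tcp_rot'][2]),2))
E
python3 -c "
from h import *
go(433.5,-17,234)"
```

```text
t 1.2 pos [164.5 498.6 234.7] rot [-1.6 -0.  -0.3] grip 91.8 F [-0.9 -0.   0.1]
tool delta m [ 0.4  0.  -0.4] dist 581.5 twist deg -18.26
```

Call:
{"method": "arm_command", "body": {"deltas": [[0,0,0,-6.09],[0,0,0,-6.09],[0,0,0,-6.08],[0,0,0,0],[0.0225,0,-0.043,0]], "claw": 90}}

```text
time: 1.7
tool_pos: [186.1, 458.1, 234.4]
tcp_rot: [-1.568, 0.0, 0.001]
contact_force: [2.6, -0.4, 0.6]
grip_width: 60.5
```

Call:
{"method": "arm_command", "body": {"deltas": [[0.0225,0,-0.043,0],[0.0225,0,-0.043,0],[0.0225,0,-0.043,0],[0.0225,0,-0.043,0],[0.0225,0,-0.043,0]]}}

```text
time: 2.2
tool_pos: [300.0, 238.9, 235.0]
tcp_rot: [-1.57, -0.001, -0.003]
contact_force: [1.7, 0.0, 0.4]
grip_width: 58.7
```

Call:
{"method": "arm_command", "body": {"deltas": [[0.0225,0,-0.043,0],[0.0225,0,-0.043,0],[0.0225,0,-0.043,0],[0.0225,0,-0.043,0],[0.0225,0,-0.043,0]]}}

```text
time: 2.7
tool_pos: [412.6, 23.5, 235.1]
tcp_rot: [-1.571, -0.001, -0.004]
contact_force: [0.9, 0.3, -0.1]
grip_width: 59.4
```

Call:
{"method": "arm_command", "body": {"deltas": [[0.0225,0,-0.043,0],[0,0.04,0,0],[0,0.04,0,0],[0,0,0,0],[0,0,0,0]]}}

```text
time: 3.2
tool_pos: [434.6, -17.4, 155.3]
tcp_rot: [-1.57, 0.001, -0.002]
contact_force: [0.8, -0.6, 0.9]
grip_width: 59.3
```

```bash
sed -i "s/np.round(t,4)/[round(float(v),4) for v in t]/;s/np.round(o\['tcp_rot'\],3)/[round(float(v),4) for v in o['tcp_rot']]/" h.py
python3 -c "
from h import *
cap('top','t2');cap('scene','s2')
go(433.5,-17,34)
a=cv2.imread('pics/s2.png');b=cv2.imread('pics/t2.png')
cv2.imwrite('pics/c2.png',np.hstack([cv2.resize(a[60:260,220:420],(400,400)),cv2.resize(b[140:340,220:420],(400,400))]))"
```

```text
t 3.3 pos [435.7 -17.4 156.6] rot [-1.5715, -0.0034, -0.0003] grip 59.3 F [-0.5 -0.6  0.5]
tool delta m [-0.0027, 0.1226, 0.0005] dist 122.7 twist deg -0.02
```

View pics/c2.png

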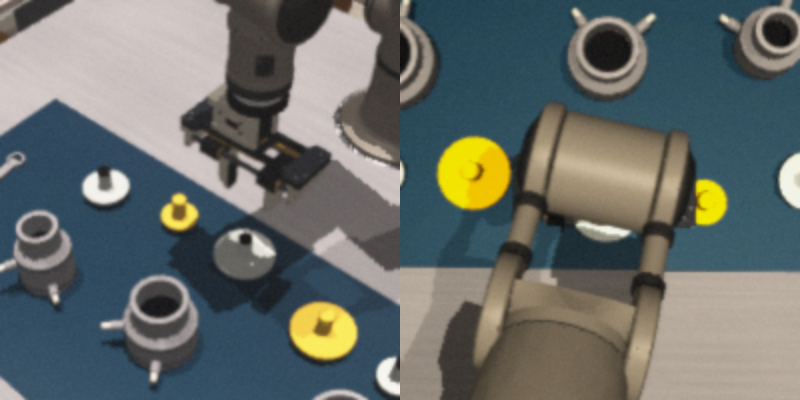

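The left crop shows the open gripper above the large lid, with the lid shadowed at crop pixel (243,255). The top view is blocked by the wrist. I'll descend with the fingertips stopping about 6 mm above the flange and grip.

Call:
{"method": "arm_command", "body": {"deltas": [[-0.001,0.035,0,0],[0,0.035,0,0],[0,0.03,0,0],[0,0.021,0,0],[0,0,0,0]]}}

```text
time: 3.8
tool_pos: [433.4, -17.1, 33.3]
tcp_rot: [-1.57, 0.001, 0.0]
contact_force: [-0.4, -1.0, 0.5]
grip_width: 59.5
```

Call:
{"method": "arm_command", "body": {"deltas": [[0,0,0,0],[0,0,0,0],[0,0,0,0],[0,0,0,0],[0,0,0,0]], "claw": 255}}

```text
time: 4.3
tool_pos: [433.9, -17.6, 34.3]
tcp_rot: [-1.571, -0.001, 0.0]
contact_force: [-0.5, -3.2, 3.0]
grip_width: 24.2
```

Call:
{"method": "arm_command", "body": {"deltas": [[0,-0.01,0,0],[0,-0.02,0,0],[0,-0.03,0,0],[0,-0.02,0,0],[0,0,0,0]]}}

```text
time: 4.8
tool_pos: [435.0, -17.7, 116.4]
tcp_rot: [-1.572, -0.005, -0.0]
contact_force: [-0.3, -0.3, -1.8]
grip_width: 21.2
```

```bash
python3 -c "
from h import *
cap('scene','s3')
go(613.5,266,230)
a=cv2.imread('pics/s3.png')
cv2.imwrite('pics/c3.png',cv2.resize(a[60:260,250:450],(600,600),interpolation=cv2.INTER_CUBIC))"
```

```text
t 4.85 pos [434.1 -17.5 114.8] rot [-1.5713, -0.0029, -0.0001] grip 21.3 F [-0.2  0.2 -1.5]
tool delta m [0.1797, -0.1148, 0.2835] dist 354.7 twist deg -0.01
```

View pics/c3.png

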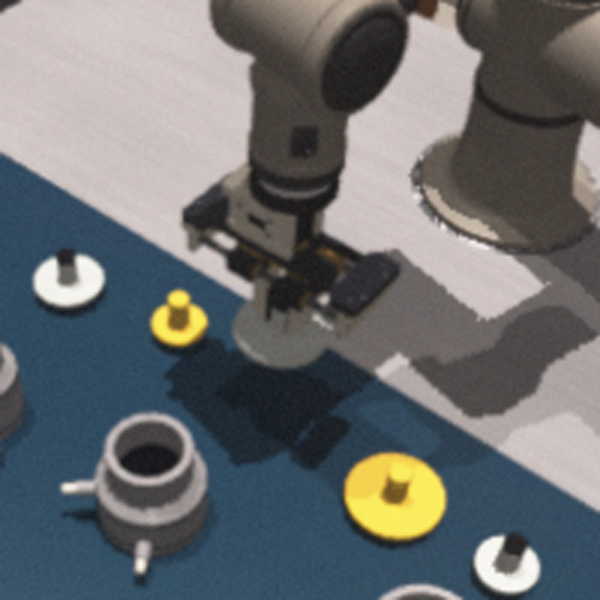

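The large lid is gripped level and lifted clear, at about (285,330) in the crop. I'll carry it above the wide vessel.

Call:
{"method": "arm_command", "body": {"deltas": [[0.008,-0.012,0.012,0],[0.016,-0.012,0.025,0],[0.018,-0.012,0.029,0],[0.018,-0.012,0.029,0],[0.018,-0.012,0.029,0]]}}

```text
time: 5.35
tool_pos: [511.2, 107.7, 172.7]
tcp_rot: [-1.571, 0.003, -0.0]
contact_force: [-0.2, -0.5, -1.4]
grip_width: 21.5
```

Call:
{"method": "arm_command", "body": {"deltas": [[0.018,0,0.029,0],[0.018,0,0.029,0],[0.018,0,0.029,0],[0.018,0,0.029,0],[0.014,0,0.022,0]]}}

```text
time: 5.85
tool_pos: [597.4, 246.2, 171.4]
tcp_rot: [-1.571, 0.003, 0.001]
contact_force: [1.2, -0.8, -1.8]
grip_width: 21.3
```

Call:
{"method": "arm_command", "body": {"deltas": [[0.01,0,0.015,0],[0.005,0,0.007,0],[0,0,0,0],[0,0,0,0],[0,0,0,0]]}}

```text
time: 6.35
tool_pos: [612.1, 265.5, 173.6]
tcp_rot: [-1.571, 0.001, -0.001]
contact_force: [-0.1, 0.7, -1.7]
grip_width: 21.2
```

```bash
cat >> h.py <<'E'
def hand(p,k,z0,g,lab):
    "fit held lid flange (lower edge z0+14, upper z0+20) and report vs TCP"
    r={'L':47,'M':38,'S':29}[k]
    c,s=fit(p,g,[(r,z0+20)],14);print(k,'in hand',lab,c,round(float(s),1));return c
E
python3 -c "
from h import *
go(613.5,266,120)
o=bot.get_obs();z0=o['tool_pos'][2]-34
ims=[]
for n,box in(('scene',(200,310,320,500)),('top',(90,240,130,290))):
    p=cap(n);c=hand(p,'L',z0,o['tool_pos'][:2],n)
    im=cv2.resize(p['img'][:,:,::-1],None,fx=3,fy=3,interpolation=cv2.INTER_CUBIC)
    cv2.polylines(im,[np.int32(proj(p,circ(c,47,z0+20))*3+1)],True,(0,0,255),1)
    r0,r1,c0,c1=[3*v for v in box];ims.append(cv2.resize(im[r0:r1,c0:c1],(400,400)))
cv2.imwrite('pics/c4.png',np.hstack(ims))"
```

```text
t 6.35 pos [612.1 265.5 173.6] rot [-1.5712, 0.0008, -0.0009] grip 21.2 F [-0.1  0.7 -1.7]
tool delta m [0.0014, 0.0536, 0.0005] dist 53.6 twist deg -0.05
L in hand scene [615.6 269.5] 14.1
L in hand top [609.6 266. ] 13.1
```

View pics/c4.png

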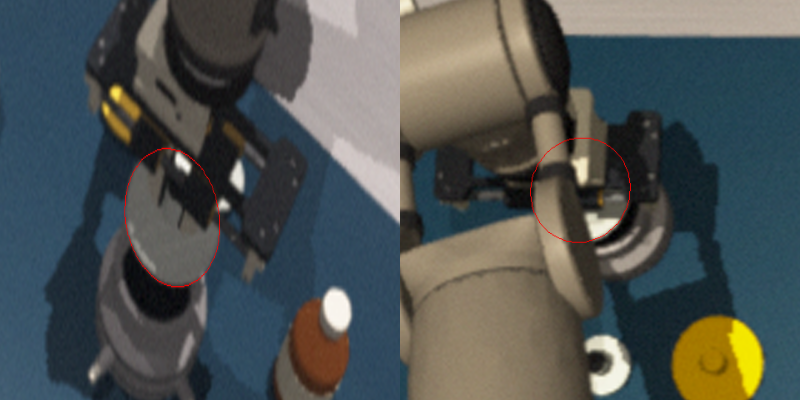

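In the left crop the held lid is level just above the wide vessel. The fit puts it 1 to 2 mm long in y, and the top view is mostly blocked. I'll correct by 1 mm in y and lower.

Call:
{"method": "arm_command", "body": {"deltas": [[0,0.015,-0.001,0],[0,0.016,0,0],[0,0.013,0,0],[0,0.01,0,0],[0,0,0,0]]}}

```text
time: 6.95
tool_pos: [611.7, 265.1, 118.1]
tcp_rot: [-1.572, 0.003, -0.0]
contact_force: [-0.3, -0.6, -1.6]
grip_width: 21.6
```

Call:
{"method": "arm_command", "body": {"deltas": [[0,0.002,0,0],[0,0.002,0,0],[0,0.002,0,0],[0,0,0,0],[0,0,0,0]]}}

```text
time: 7.45
tool_pos: [612.6, 265.6, 113.9]
tcp_rot: [-1.571, -0.0, -0.0]
contact_force: [0.4, 0.5, -2.9]
grip_width: 21.4
```

Call:
{"method": "arm_command", "body": {"deltas": [[0,0.001,0,0],[0,0.001,0,0],[0,0,0,0],[0,0,0,0],[0,0,0,0]]}}

```text
time: 7.95
tool_pos: [612.9, 265.4, 112.0]
tcp_rot: [-1.571, -0.001, -0.0]
contact_force: [1.5, -2.2, 1.5]
grip_width: 21.4
```

Call:
{"method": "arm_command", "body": {"deltas": [[0,0.001,0,0],[0,0,0,0],[0,0,0,0],[0,0,0,0]]}}

```text
time: 8.35
tool_pos: [613.1, 265.4, 111.5]
tcp_rot: [-1.571, -0.002, -0.0]
contact_force: [1.6, -2.7, 5.5]
grip_width: 21.7
```

Call:
{"method": "arm_command", "body": {"deltas": [[0,0,-0.001,0],[0.0005,0,0,0],[0,0.001,0,0],[0,0,0,0],[0,0,0,0]]}}

```text
time: 8.85
tool_pos: [613.1, 265.2, 111.5]
tcp_rot: [-1.57, -0.001, 0.0]
contact_force: [-1.9, -1.3, 11.4]
grip_width: 21.1
```

Call:
{"method": "arm_command", "body": {"deltas": [[0,-0.001,0,0],[0,0,0,0],[0,0,0,0]]}}

```text
time: 9.15
tool_pos: [613.1, 265.2, 111.5]
tcp_rot: [-1.57, -0.001, 0.0]
contact_force: [-0.2, 0.4, 7.3]
grip_width: 21.3
```

Call:
{"method": "arm_command", "body": {"deltas": [[0,0,0,0],[0,0,0,0],[0,0,0,0],[0,0,0,0]], "claw": 90}}

```text
time: 9.55
tool_pos: [612.6, 264.5, 110.1]
tcp_rot: [-1.571, 0.001, -0.0]
contact_force: [0.7, 0.2, 0.2]
grip_width: 48.9
```

Call:
{"method": "arm_command", "body": {"deltas": [[0,-0.02,0,0],[0,-0.03,0,0],[0,-0.03,0,0],[0,-0.03,0,0],[0,0,0,0]]}}

```text
time: 10.05
tool_pos: [614.8, 265.1, 225.8]
tcp_rot: [-1.568, -0.008, -0.0]
contact_force: [-0.4, -0.2, -0.6]
grip_width: 59.7
```

```bash
python3 -c "
from h import *
go(467,-276,205)
p=cap('scene')
c,s=fit(p,(613,266),[(47,96)],14);print(c,s)
a=p['img'][:,:,::-1]
cv2.imwrite('pics/c5.png',cv2.resize(a[200:330,320:480],(640,520),interpolation=cv2.INTER_CUBIC))"
```

```text
t 10.05 pos [614.8 265.1 225.8] rot [-1.5682, -0.0082, -0.0001] grip 59.7 F [-0.4 -0.2 -0.6]
tool delta m [-0.1479, 0.0182, -0.5412] dist 561.3 twist deg -0.01
[613.5 268. ] 16.20985
```

View pics/c5.png

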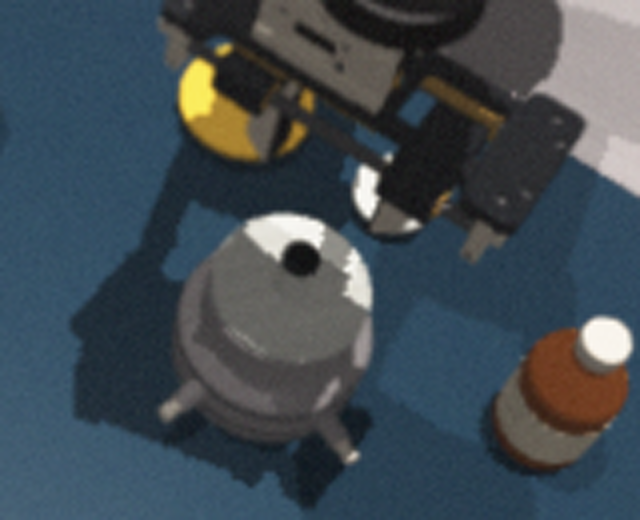

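The large lid sits level on the wide vessel with its knob top at crop pixel (300,258), and it is released. Next is the middle lid.

Call:
{"method": "arm_command", "body": {"deltas": [[-0.0121,0,-0.045,0],[-0.0121,0,-0.045,0],[-0.0121,0,-0.045,0],[-0.0121,0,-0.045,0],[-0.0121,0,-0.045,0]]}}

```text
time: 10.6
tool_pos: [550.9, 38.0, 219.1]
tcp_rot: [-1.571, 0.003, 0.0]
contact_force: [0.4, -0.8, 0.9]
grip_width: 59.6
```

Call:
{"method": "arm_command", "body": {"deltas": [[-0.0121,0,-0.045,0],[-0.0121,0,-0.045,0],[-0.0121,0,-0.045,0],[-0.0121,0,-0.045,0],[-0.0121,0,-0.045,0]]}}

```text
time: 11.1
tool_pos: [490.5, -186.8, 219.2]
tcp_rot: [-1.569, 0.002, -0.0]
contact_force: [1.1, -0.3, -0.2]
grip_width: 59.6
```

Call:
{"method": "arm_command", "body": {"deltas": [[-0.0121,0,-0.045,0],[-0.0121,0,-0.045,0],[0,0.04,0,0],[0,0,0,0],[0,0,0,0]]}}

```text
time: 11.6
tool_pos: [467.1, -274.5, 179.7]
tcp_rot: [-1.568, 0.003, -0.0]
contact_force: [0.0, 1.0, 0.8]
grip_width: 59.0
```

```bash
python3 -c "
from h import *
go(467,-276,34)"
```

```text
t 11.6 pos [ 467.1 -274.5  179.7] rot [-1.568, 0.0029, -0.0] grip 59.0 F [0.  1.  0.8]
tool delta m [0.0004, 0.1457, -0.0019] dist 145.7 twist deg -0.0
```

Call:
{"method": "arm_command", "body": {"deltas": [[0,0.04,-0.0015,0],[0,0.04,0,0],[0,0.04,0,0],[0,0.024,0,0],[0,0,0,0]]}}

```text
time: 12.1
tool_pos: [467.1, -274.8, 34.9]
tcp_rot: [-1.567, 0.004, 0.002]
contact_force: [0.1, 0.6, 0.6]
grip_width: 59.7
```

Call:
{"method": "arm_command", "body": {"deltas": [[0,0,0,0],[0,0,0,0],[0,0,0,0],[0,0,0,0],[0,0,0,0]], "claw": 255}}

```text
time: 12.6
tool_pos: [468.2, -277.5, 37.6]
tcp_rot: [-1.572, -0.002, -0.0]
contact_force: [-0.2, -2.4, 0.7]
grip_width: 23.6
```

Call:
{"method": "arm_command", "body": {"deltas": [[0,0,0,0],[0,-0.02,0,0],[0,-0.03,0,0],[0,-0.03,0,0],[0,0,0,0]]}}

```text
time: 13.1
tool_pos: [469.5, -278.2, 120.3]
tcp_rot: [-1.575, -0.005, -0.0]
contact_force: [0.3, -0.3, -1.1]
grip_width: 21.1
```

```bash
python3 -c "
from h import *
go(621.5,-18,185)
p=cap('scene');o=bot.get_obs()
hand(p,'M',80,o['tool_pos'][:2],'scene')"
```

```text
t 13.1 pos [ 469.5 -278.2  120.3] rot [-1.5749, -0.0055, -0.0001] grip 21.1 F [ 0.3 -0.3 -1.1]
tool delta m [0.1524, -0.0649, 0.26] dist 308.2 twist deg -0.01
M in hand scene [ 468.5 -274. ] 11.1
```

Call:
{"method": "arm_command", "body": {"deltas": [[0.008,-0.02,0.013,0],[0.014,-0.022,0.024,0],[0.017,-0.02,0.029,0],[0.017,0,0.029,0],[0.017,0,0.029,0]]}}

```text
time: 13.65
tool_pos: [540.8, -151.7, 177.7]
tcp_rot: [-1.57, 0.001, -0.001]
contact_force: [0.4, -0.3, -1.7]
grip_width: 21.2
```

Call:
{"method": "arm_command", "body": {"deltas": [[0.017,0,0.029,0],[0.017,0,0.029,0],[0.017,0,0.029,0],[0.016,0,0.027,0],[0.009,0,0.0135,0]]}}

```text
time: 14.15
tool_pos: [616.8, -23.1, 176.7]
tcp_rot: [-1.57, 0.003, 0.002]
contact_force: [-0.3, -0.5, -1.6]
grip_width: 21.0
```

Call:
{"method": "arm_command", "body": {"deltas": [[0.005,0,0.007,0],[0,0,0,0],[0,0,0,0],[0,0,0,0]]}}

```text
time: 14.55
tool_pos: [621.3, -19.8, 178.7]
tcp_rot: [-1.571, 0.0, -0.002]
contact_force: [-0.1, -0.3, -0.2]
grip_width: 21.3
```

```bash
python3 -c "
from h import *
go(621.5,-18,121)
p=cap('scene');o=bot.get_obs();z0=o['tool_pos'][2]-35
c=hand(p,'M',z0,o['tool_pos'][:2],'scene')
im=cv2.resize(p['img'][:,:,::-1],None,fx=4,fy=4,interpolation=cv2.INTER_CUBIC)
cv2.polylines(im,[np.int32(proj(p,circ(c,38,z0+20))*4+1)],True,(0,0,255),1)
cv2.imwrite('pics/c6.png',im[480:1080,880:1560])"
```

```text
t 14.55 pos [621.3 -19.8 178.7] rot [-1.571, 0.0004, -0.0016] grip 21.3 F [-0.1 -0.3 -0.2]
tool delta m [0.0002, 0.0577, 0.0018] dist 57.7 twist deg -0.09
M in hand scene [624.9 -11.7] 10.7
```

View pics/c6.png

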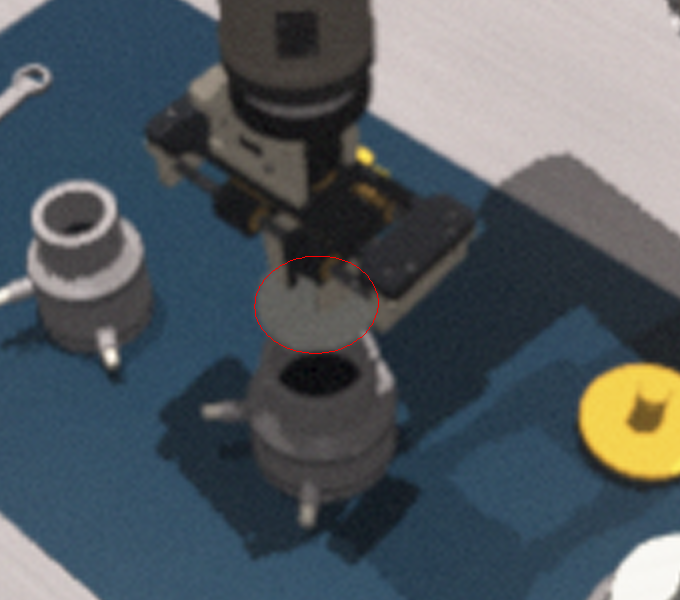

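The middle lid is held level above the medium vessel at about (315,305). The low-contrast flange edge makes that fit unreliable, but the jaws centre the lid in y. I'll lower it by force.

Call:
{"method": "arm_command", "body": {"deltas": [[0,0.015,0.001,0],[0,0.016,0,0],[0,0.012,0,0],[0,0.006,0,0],[0,0,0,0]]}}

```text
time: 15.1
tool_pos: [621.3, -17.8, 128.9]
tcp_rot: [-1.571, 0.001, -0.001]
contact_force: [0.1, -0.5, -1.5]
grip_width: 21.4
```

Call:
{"method": "arm_command", "body": {"deltas": [[0,0.002,0,0],[0,0.002,0,0],[0,0,0,0],[0,0,0,0]]}}

```text
time: 15.5
tool_pos: [621.9, -17.5, 126.0]
tcp_rot: [-1.571, -0.001, -0.0]
contact_force: [0.1, -0.6, -1.5]
grip_width: 20.9
```

Call:
{"method": "arm_command", "body": {"deltas": [[0,0.001,0,0],[0,0.001,0,0],[0,0,0,0],[0,0,0,0]]}}

```text
time: 15.9
tool_pos: [622.2, -17.9, 124.1]
tcp_rot: [-1.571, -0.001, -0.0]
contact_force: [0.5, -1.7, 1.2]
grip_width: 21.4
```

Call:
{"method": "arm_command", "body": {"deltas": [[0,0,-0.001,0],[0,0.001,0,0],[0,0,0,0],[0,0,0,0]]}}

```text
time: 16.3
tool_pos: [621.8, -18.5, 123.4]
tcp_rot: [-1.571, -0.001, -0.0]
contact_force: [-2.1, -0.8, 6.4]
grip_width: 21.5
```

Call:
{"method": "arm_command", "body": {"deltas": [[0,0.001,0,0],[0,0,0,0],[0,0,0,0]]}}

```text
time: 16.6
tool_pos: [621.9, -18.5, 123.4]
tcp_rot: [-1.571, -0.001, -0.0]
contact_force: [-3.4, -0.1, 10.1]
grip_width: 21.1
```

Call:
{"method": "arm_command", "body": {"deltas": [[-0.0005,-0.001,0,0],[0,0,0,0],[0,0,0,0]]}}

```text
time: 16.9
tool_pos: [621.7, -18.5, 123.5]
tcp_rot: [-1.571, -0.002, -0.0]
contact_force: [0.1, -0.8, 5.8]
grip_width: 21.1
```

Call:
{"method": "arm_command", "body": {"deltas": [[0,0,0,0],[0,0,0,0],[0,0,0,0],[0,0,0,0]], "claw": 90}}

```text
time: 17.3
tool_pos: [621.0, -18.3, 122.2]
tcp_rot: [-1.57, 0.001, 0.0]
contact_force: [0.2, -0.2, -0.6]
grip_width: 48.5
```

Call:
{"method": "arm_command", "body": {"deltas": [[0,-0.02,0,0],[0,-0.03,0,0],[0,-0.03,0,0],[0,-0.03,0,0],[0,0,0,0]]}}

```text
time: 17.8
tool_pos: [623.2, -18.6, 237.4]
tcp_rot: [-1.572, -0.008, 0.0]
contact_force: [-0.2, -0.4, 0.4]
grip_width: 59.2
```

```bash
python3 -c "
from h import *
go(470,272.5,205)
p=cap('scene')
c,s=fit(p,(621,-18),[(38,106)],14);print(c,s)
a=p['img'][:,:,::-1]
cv2.imwrite('pics/c7.png',cv2.resize(a[120:270,220:390],(640,565),interpolation=cv2.INTER_CUBIC))"
```

```text
t 17.8 pos [623.2 -18.6 237.4] rot [-1.5719, -0.0083, 0.0] grip 59.2 F [-0.2 -0.4  0.4]
tool delta m [-0.1534, 0.0309, 0.2912] dist 330.6 twist deg 0.0
[620.5 -13.5] 15.552785
```

View pics/c7.png

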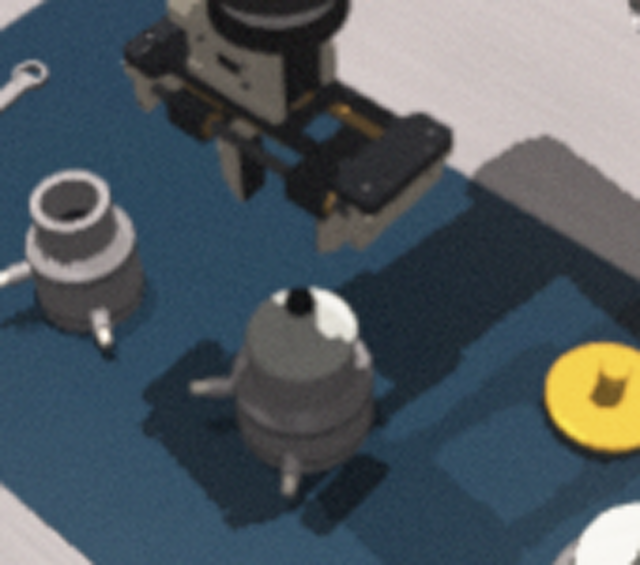

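The middle lid is seated and released, with its knob at (300,302) in the crop. Next is the small lid.

Call:
{"method": "arm_command", "body": {"deltas": [[-0.0189,0,0.0364,0],[-0.0189,0,0.0364,0],[-0.0189,0,0.0364,0],[-0.0189,0,0.0364,0],[-0.0189,0,0.0364,0]]}}

```text
time: 18.35
tool_pos: [525.1, 164.7, 231.1]
tcp_rot: [-1.571, 0.003, -0.0]
contact_force: [0.3, 0.3, 0.4]
grip_width: 59.4
```

Call:
{"method": "arm_command", "body": {"deltas": [[-0.0189,0,0.0364,0],[-0.0189,0,0.0364,0],[-0.0189,0,0.0364,0],[0,0.04,0,0],[0,0,0,0]]}}

```text
time: 18.85
tool_pos: [466.3, 272.5, 187.6]
tcp_rot: [-1.575, 0.01, 0.002]
contact_force: [-0.0, -0.4, 0.5]
grip_width: 59.5
```

Call:
{"method": "arm_command", "body": {"deltas": [[0,0,0,0]], "claw": 115}}

```text
time: 18.95
tool_pos: [469.5, 272.2, 191.8]
tcp_rot: [-1.572, 0.003, -0.0]
contact_force: [0.0, 0.6, 0.6]
grip_width: 54.9
```

```bash
python3 -c "
from h import *
go(470,272.5,34)"
```

```text
t 18.95 pos [469.5 272.2 191.8] rot [-1.5722, 0.0032, -0.0002] grip 54.9 F [0.  0.6 0.6]
tool delta m [0.001, 0.1578, 0.0005] dist 157.8 twist deg -0.01
```

Call:
{"method": "arm_command", "body": {"deltas": [[0,0.04,0,0],[0,0.04,0,0],[0,0.04,0,0],[0,0.025,0,0],[0,0.011,0,0]]}}

```text
time: 19.45
tool_pos: [470.3, 271.6, 35.4]
tcp_rot: [-1.572, 0.002, -0.002]
contact_force: [-0.9, 0.1, 1.1]
grip_width: 50.4
```

Call:
{"method": "arm_command", "body": {"deltas": [[0,0,0,0],[0,0,0,0]]}}

```text
time: 19.65
tool_pos: [471.5, 272.8, 38.3]
tcp_rot: [-1.57, -0.002, -0.001]
contact_force: [0.6, -0.1, 0.3]
grip_width: 50.9
```

Call:
{"method": "arm_command", "body": {"deltas": [[0,0,0,0],[0,0,0,0],[0,0,0,0],[0,0,0,0],[0,0,0,0]], "claw": 255}}

```text
time: 20.15
tool_pos: [470.3, 272.8, 37.1]
tcp_rot: [-1.571, -0.001, -0.0]
contact_force: [0.5, -0.6, 3.0]
grip_width: 21.4
```

Call:
{"method": "arm_command", "body": {"deltas": [[0,0,0,0],[0,-0.02,0,0],[0,-0.03,0,0],[0,-0.03,0,0],[0,-0.03,0,0]]}}

```text
time: 20.65
tool_pos: [469.7, 272.7, 147.4]
tcp_rot: [-1.571, 0.001, -0.0]
contact_force: [-0.1, 0.0, -0.3]
grip_width: 21.2
```

Call:
{"method": "arm_command", "body": {"deltas": [[0,-0.03,0,0],[0,-0.02,0,0],[0,0,0,0],[0,0,0,0]]}}

```text
time: 21.05
tool_pos: [469.7, 272.6, 196.0]
tcp_rot: [-1.571, 0.001, -0.0]
contact_force: [-0.1, -0.4, -0.4]
grip_width: 21.4
```

```bash
python3 -c "
from h import *
go(643,-227.5,195)
p=cap('scene')
cv2.imwrite('pics/c8.png',cv2.resize(p['img'][160:310,340:500,::-1],(640,600),interpolation=cv2.INTER_CUBIC))"
```

```text
t 21.05 pos [469.7 272.6 196. ] rot [-1.5709, 0.0007, -0.0] grip 21.4 F [-0.1 -0.4 -0.4]
tool delta m [0.1733, 0.001, -0.5001] dist 529.3 twist deg -0.0
```

View pics/c8.png

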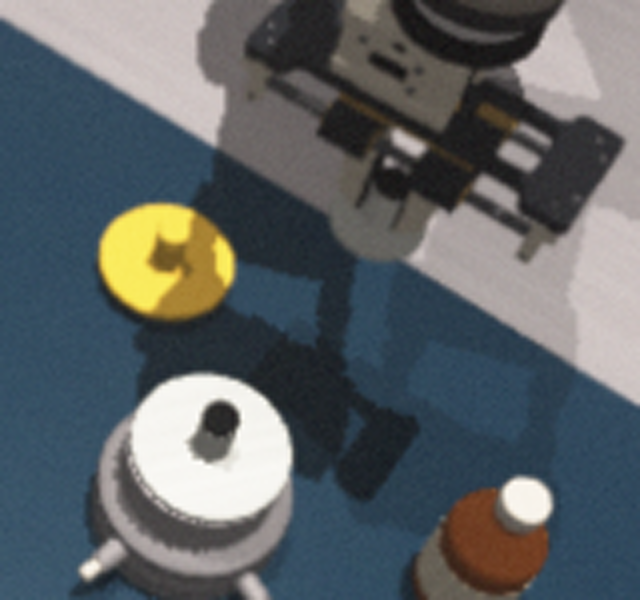

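The small lid is held level. The large lid sits flat on the wide vessel with an even flange on the rim. I'll carry the small lid to the narrow vessel.

Call:
{"method": "arm_command", "body": {"deltas": [[0.003,-0.01,-0.0096,0],[0.0146,0,-0.042,0],[0.0146,0,-0.042,0],[0.0146,0,-0.042,0],[0.0146,0,-0.042,0]]}}

```text
time: 21.6
tool_pos: [531.6, 92.8, 206.3]
tcp_rot: [-1.571, 0.001, 0.0]
contact_force: [-0.0, 0.1, -0.1]
grip_width: 21.2
```

Call:
{"method": "arm_command", "body": {"deltas": [[0.0146,0,-0.042,0],[0.0146,0,-0.042,0],[0.0146,0,-0.042,0],[0.0146,0,-0.042,0],[0.0146,0,-0.042,0]]}}

```text
time: 22.1
tool_pos: [604.3, -117.4, 206.1]
tcp_rot: [-1.57, 0.002, -0.001]
contact_force: [1.5, 1.1, -1.0]
grip_width: 21.5
```

Call:
{"method": "arm_command", "body": {"deltas": [[0.0146,0,-0.042,0],[0.0146,0,-0.042,0],[0.006,0,-0.019,0],[0.0037,0,-0.01,0],[0,0,0,0]]}}

```text
time: 22.6
tool_pos: [642.9, -229.2, 205.6]
tcp_rot: [-1.57, 0.001, -0.002]
contact_force: [-0.4, -0.1, -2.0]
grip_width: 21.2
```

Call:
{"method": "arm_command", "body": {"deltas": [[0,0,0,0],[0,0,0,0],[0,0,0,0]]}}

```text
time: 22.9
tool_pos: [643.4, -226.5, 207.1]
tcp_rot: [-1.571, -0.0, 0.002]
contact_force: [-0.9, -0.7, -0.2]
grip_width: 21.2
```

```bash
python3 -c "
from h import *
go(643,-228,132.5)
p=cap('scene');o=bot.get_obs();z0=o['tool_pos'][2]-36.5
c=o['tool_pos'][:2]+[2,2]
im=cv2.resize(p['img'][:,:,::-1],None,fx=4,fy=4,interpolation=cv2.INTER_CUBIC)
cv2.polylines(im,[np.int32(proj(p,circ(c,29,z0+20))*4+1)],True,(0,0,255),1)
cv2.imwrite('pics/c9.png',im[400:960,680:1280])"
```

```text
t 22.9 pos [ 643.4 -226.5  207.1] rot [-1.5706, -0.0002, 0.0015] grip 21.2 F [-0.9 -0.7 -0.2]
tool delta m [-0.0004, 0.0746, -0.0015] dist 74.6 twist deg 0.09
```

View pics/c9.png

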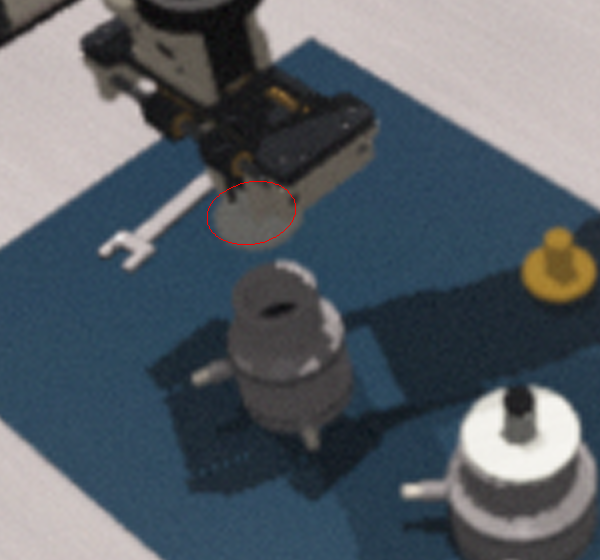

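The small lid is level above the narrow vessel at about (257,218). It sits a few mm from my predicted circle, the same bias I saw with the middle lid before it seated. I'll lower it.

Call:
{"method": "arm_command", "body": {"deltas": [[0,0.015,0,0],[0,0.018,0,0],[0,0.015,0,0],[0,0.01,0,0],[0,0,0,0]]}}

```text
time: 23.45
tool_pos: [642.7, -227.1, 147.2]
tcp_rot: [-1.569, 0.003, 0.0]
contact_force: [0.4, -0.4, -0.7]
grip_width: 21.4
```

Call:
{"method": "arm_command", "body": {"deltas": [[0,0.003,0,0],[0,0.003,0,0],[0,0.002,0,0],[0,0,0,0],[0,0,0,0]]}}

```text
time: 23.95
tool_pos: [643.4, -227.9, 141.0]
tcp_rot: [-1.571, -0.0, -0.0]
contact_force: [0.3, 0.4, -1.3]
grip_width: 21.5
```

Call:
{"method": "arm_command", "body": {"deltas": [[0,0.001,0,0],[0,0.001,0,0],[0,0,0,0],[0,0,0,0]]}}

```text
time: 24.35
tool_pos: [643.4, -227.9, 138.7]
tcp_rot: [-1.571, 0.0, -0.0]
contact_force: [0.6, 0.1, -1.2]
grip_width: 21.5
```

Call:
{"method": "arm_command", "body": {"deltas": [[0,0.0015,0,0],[0,0.0015,0,0],[0,0,0,0],[0,0,0,0]]}}

```text
time: 24.75
tool_pos: [643.3, -227.8, 135.6]
tcp_rot: [-1.571, 0.0, -0.0]
contact_force: [0.3, -0.2, -1.0]
grip_width: 21.4
```

Call:
{"method": "arm_command", "body": {"deltas": [[0,0.001,0,0],[0,0,0,0],[0,0,0,0]]}}

```text
time: 25.05
tool_pos: [643.5, -228.0, 134.8]
tcp_rot: [-1.571, -0.0, -0.0]
contact_force: [0.1, -1.2, 0.6]
grip_width: 21.3
```

Call:
{"method": "arm_command", "body": {"deltas": [[0,0.001,0,0],[0,0,0,0],[0,0,0,0]]}}

```text
time: 25.35
tool_pos: [643.6, -228.1, 133.9]
tcp_rot: [-1.571, -0.001, -0.0]
contact_force: [1.1, -0.9, 0.9]
grip_width: 21.2
```

Call:
{"method": "arm_command", "body": {"deltas": [[0,0.001,0,0],[0,0,0,0],[0,0,0,0]]}}

```text
time: 25.65
tool_pos: [643.7, -228.3, 133.2]
tcp_rot: [-1.572, -0.001, -0.0]
contact_force: [1.6, -2.2, 3.1]
grip_width: 21.4
```

Call:
{"method": "arm_command", "body": {"deltas": [[0,0.001,0,0],[0,0,0,0],[0,0,0,0]]}}

```text
time: 25.95
tool_pos: [643.8, -228.3, 133.2]
tcp_rot: [-1.572, -0.002, -0.0]
contact_force: [0.4, -2.3, 8.1]
grip_width: 21.2
```

Fz climbs while z holds at 133.2, against an expected seat near 132.5, so the lid is seated. Release and retreat.

Call:
{"method": "arm_command", "body": {"deltas": [[0,-0.001,0,0],[0,0,0,0],[0,0,0,0]]}}

```text
time: 26.25
tool_pos: [643.7, -228.2, 133.2]
tcp_rot: [-1.571, -0.001, -0.0]
contact_force: [1.9, -2.7, 4.6]
grip_width: 21.4
```

Call:
{"method": "arm_command", "body": {"deltas": [[0,0,0,0],[0,0,0,0],[0,0,0,0],[0,0,0,0]], "claw": 90}}

```text
time: 26.65
tool_pos: [643.0, -227.4, 132.0]
tcp_rot: [-1.57, 0.001, 0.0]
contact_force: [0.4, 0.4, -0.5]
grip_width: 48.5
```

Call:
{"method": "arm_command", "body": {"deltas": [[0,-0.02,0,0],[0,-0.03,0,0],[0,-0.03,0,0],[0,-0.03,0,0],[0,0,0,0]]}}

```text
time: 27.15
tool_pos: [644.9, -228.4, 247.9]
tcp_rot: [-1.574, -0.008, 0.0]
contact_force: [0.3, 0.1, 0.1]
grip_width: 59.5
```

Call:
{"method": "arm_command", "body": {"deltas": [[-0.04,0,0,0],[-0.04,0,0,0],[-0.04,0,0,0],[-0.04,0,0,0],[-0.04,0,0,0]]}}

```text
time: 27.65
tool_pos: [441.3, -227.2, 241.7]
tcp_rot: [-1.57, 0.001, 0.0]
contact_force: [-0.4, -1.3, 0.2]
grip_width: 59.4
```

Call:
{"method": "arm_command", "body": {"deltas": [[-0.03,0,0,0],[0,0,0,0],[0,0,0,0],[0,0,0,0]]}}

```text
time: 28.05
tool_pos: [414.1, -227.9, 242.4]
tcp_rot: [-1.571, -0.0, 0.0]
contact_force: [1.0, 0.7, 0.3]
grip_width: 59.5
```

```bash
python3 -c "
from h import *
ims=[]
S={'wide':((613,266),47,90),'medium':((621,-18),38,100),'narrow':((643,-228),29,110)}
go(400,-228,240)
for n in('scene','top'):
    p=cap(n);im=cv2.resize(p['img'][:,:,::-1],None,fx=3,fy=3,interpolation=cv2.INTER_CUBIC)
    for k,(c0,r,z) in S.items():
        c,s=fit(p,c0,[(r,z+6),(11,z+42)],16);print(n,k,c,round(float(s),1))
        for a in((r,z+6),(11,z+42)): cv2.polylines(im,[np.int32(proj(p,circ(c,*a))*3+1)],True,(0,0,255),1)
    for k in('cover_a','bottle','wrench'):
        for q in vision.find_in(p,k)[:2]: print(n,k,round(q['confidence'],2),w(p,q['xyz']))
    ims.append(im)
cv2.imwrite('pics/s10.png',ims[0][420:960,570:1320]);cv2.imwrite('pics/t10.png',ims[1][360:810,440:1240])"
```

```text
t 28.05 pos [ 414.1 -227.9  242.4] rot [-1.5705, -0.0003, 0.0001] grip 59.5 F [1.  0.7 0.3]
tool delta m [-0.0141, 0.0024, -0.0001] dist 14.3 twist deg 0.01
scene wide [614.5 268. ] 48.8
scene medium [622.  -14.5] 45.6
scene narrow [ 644.5 -222.5] 40.2
scene cover_a 0.91 [480.2 154.8  19.8]
scene cover_a 0.74 [ 444.1 -131.2   18.5]
scene bottle 0.98 [564.4 424.9  85.2]
scene wrench 0.57 [ 585.3 -445.7    6. ]
top wide [611.5 265.5] 48.3
top medium [618.5 -17.5] 47.8
top narrow [ 640.5 -227. ] 48.2
top cover_a 0.67 [ 435.1 -145.4   23.1]
top cover_a 0.61 [475.4 153.3  23.6]
top bottle 0.81 [540.7 410.3  89.8]
top wrench 0.79 [ 582.5 -450.5    6.2]
```

View pics/s10.png

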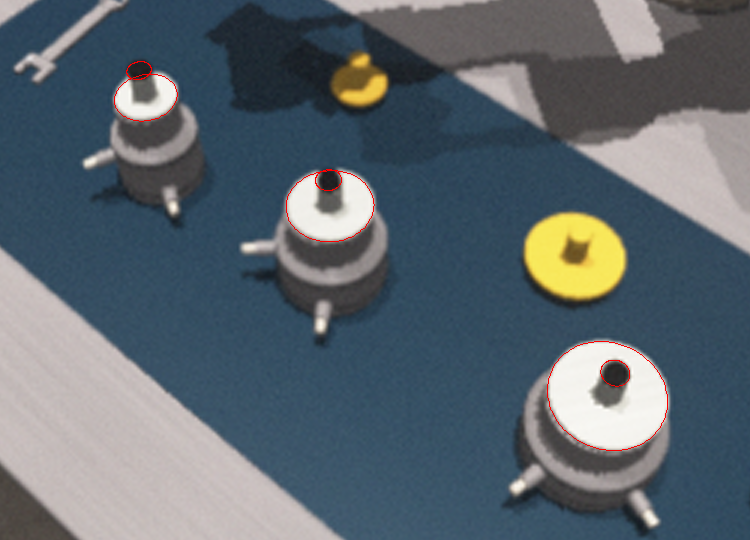

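View pics/t10.png

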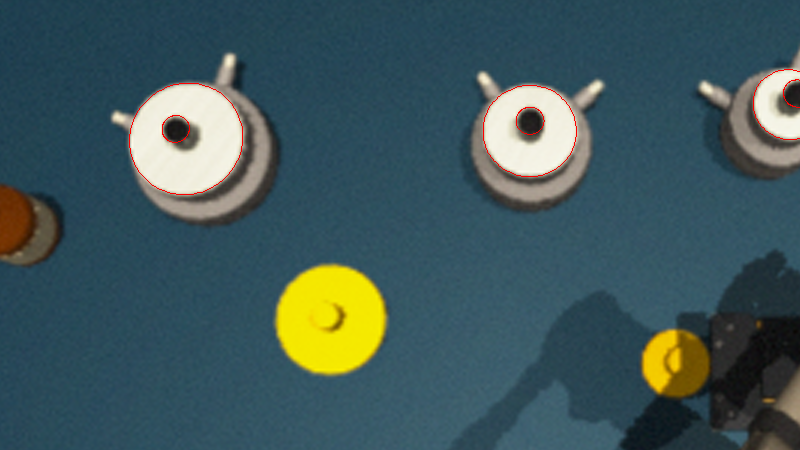

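All three lids sit level with the flange fit circles on the rims: scene crop (140,97), (330,205), (608,397). The offsets from the rim fits are about 0 to 3.5 mm, and the bystanders have not moved. The arm is clear, so I'll hand in.

```bash
python3 -c "
from plant import job
print(job.close_job())"
```

```text
the job is handed in; nothing more can be done
None
```

All three silver lids are on their vessels, placed in the order asked: large on wide, middle on medium, small on narrow. Each was gripped by its knob, lowered by force until it stopped (8–11 N), and then released. I handed the job in at about 28.5 s on the robot's clock; the hand-in gave no verdict.

- **Lids, last check:** both cameras showed every lid level, with its flange on the rim. Circle fits put the lids within about 4 mm of the rim centres fitted at the start, and the downward stops were within about 1.5 mm of the seated heights I expected.
- **Other things:** the networks' positions for the covers and the bottle changed by at most about 5 mm. The wrench changed by about 4 mm in the scene view and 11 mm in the top view. The arm never went near it and its place in the scene picture looked unchanged, so I take that as detector noise.
- **What disagreed:** the two cameras differ by 2–5 mm because of calibration. Flange fits on the lids held above the vessels were unreliable because they were in shadow (up to about 7 mm off for the middle lid), so I relied on the jaws' centring and on contact force instead.

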